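# Clip the bottle opener to its swivel eye on the worktop

### The arm

A 6-joint arm with a two-finger parallel gripper is mounted at the origin on a cart in front of the work surface, level with it; the furniture and walls round the work are solid. World frame = base frame: x ahead of the robot, y to its left, z up, the work surface at z = 0. Lengths are in mm, angles in rad, forces in N, time in s.
With the tool pointing down it reaches from about 275 to 1000 mm from the base axis. Payload 8.4 kg.
Tool frame: the origin (TCP) lies on the centre line of the jaws, within the pads' length; the fingertips stand r.tip_reach ahead of it and the grasp point (between the pads) lies 3 mm ahead of it (r.tip_reach is the distance from the TCP to the fingertips, in mm); z points along the fingers, y is the direction in which the jaws open and shut (so a half turn about z gives the same grasp; the last joint's range is limited). The gripper opens to 85 mm and grips with 20 to 120 N. Pads are 22 mm wide; open, the fingers measure 114 mm over their backs; the gripper's body (76 mm by 85 mm) begins 54 mm behind the grasp point. The pads swing forward as they close: fully open they stand 13 mm farther back than shut.
Start: joints at [1.18, 0.353, 1.633, -0, 1.155, -0.002], TCP at [236.923, 578.356, 253.281] pointing down, gripper open.
Joint ranges: [-2.63, 2.63], [-0.92, 2.1], [0.06, 2.66], [-1.3, 4.44], [0, 2.69], [-3.02, 3.02]. Speed limits (rad/s): [2.22, 2.22, 2.79, 3.14, 3.14, 3.14].

### API

Orientations are given as [roll, pitch, yaw] about the fixed x, y, z axes, in that order (R = Rz(yaw) Ry(pitch) Rx(roll)).
In Python, from rig import sense, optics, r, nets gives the robot as it stands. The module is installed in compiled form; this text tells all that it offers.
- The arm moves only by the tool carry_out, never from a script. Its argument "increments" is a list that holds one entry, the list of rows, each a list of 6 numbers: the shift along the tool's x, y, z normalised to -1 to 1, where 1 is 40 cm, then the turn, a rotation vector about the tool's x, y, z normalised to -1 to 1, where 1 is 60 degrees. A call has 1 to 5 rows; each row is the pose to reach, as a shift and turn from the pose commanded when the call began, along the tool's axes at that moment; what a row does not reach only later rows make up. A row lasts 1/12 s, in which the tool goes at most 41.7 mm and 7.16 degrees, less where a joint would pass 70% of its speed; a pose out of reach is approached as far as the arm can. A call with a number of a shift or a turn outside -1 to 1 is refused whole. A call with a gripper value outside its range is refused whole. "hand" is the closure, from 0 (fully open) to 1 (shut), set as the call begins (left out, the last holds). The fingers move at their own pace and stop on an object; "squeeze" is the grip in N (left out, the last holds). Time passes only in rows, so rows that repeat a pose let the fingers close. It gives the time, the measured TCP pose, the force and the opening at its end, in the units of the state.
- sense(): the state, without advancing time (a new reading comes with each control period).
- optics.grab_frame(name): name is "scene" or "top" or "wrist"; returns a dict with "img" (384x512x3 uint8, red, green, blue), "range_z" (384x512 float32, mm along the optical axis (not along the pixel's ray), 0 where there is no reading), "fov_y" (degrees; the focal length in pixels is half the picture's height over the tangent of half this angle, whatever the lens; pixels are square), "cx", "cy" (the principal point, pixels), "R" (3x3) and "t" (3): a world point X has camera coordinates R X + t. Camera axes: x right, y down, z forward; pixel columns grow to the right and rows downward; lengths in mm; the calibration is good to about 2 mm. A picture is of the moment at which its call begins.
- r.sign_off(): hands the job in, once; it reports no verdict.
Trained networks look in the newest picture that a camera, given by its name, has taken for a name from the list of things; names that differ only in an ending like _2 or _b are one class to them, and where a whole thing is asked for, a point or a joint stands for the part that bears it (a point fixed in the world has none). Each returns a list of dicts, best first, with "confidence" (0 to 1); they miss things now and then, are a little off and sometimes report something else, mostly with a low value. They report only what shows in the picture. A call takes as long as a camera call. They do not tell look-alikes from the thing itself.
- nets.trace(target, camera): "mask" (384x512 bool, what is visible of it).
- nets.tip_of(target, camera): "point" ([x, y, z] in mm, in world coordinates, good to about 4 mm: a listed point, or the origin of a listed thing).
The state is a dict: "clock": time; "qpos": joint angles; "qvel": joint speeds; "joint_efforts": joint torques, N m; "eef_pos": TCP position; "tcp_rot": TCP orientation; "contact_force": force on the tool from outside, world axes, zero at the start; "wrist_torque": the same for the moment, N m; "opening": opening from 0.0 (shut) to 1.0 (fully open).
Only numpy, scipy, OpenCV 4.12 (cv2) and the standard library are available. Lean on these libraries where they do the work, as an engineer would, in place of code of your own. Each camera call takes 0.05 s, during which the arm holds its last target.

### The job

Secure the pantry's bottle opener to its eye plate: hold it level by the wooden handle and press the brass gate of its snap hook gently against the near leg of the upright steel eye, until the leg slips past the gate and the gate springs shut behind it. Then prove the catch with a light steady tug straight back, so that the leg bears on the inside of the shut gate, and lay the opener down flat on the worktop, still clipped, and let go. Feel your way and do not force it: never press or pull harder than about 15 N, do not strike the eye with the gripper, and leave the glasses, jigger, cork and teaspoon where they stand.

Things in the scene. Friction and masses are not known exactly. Their poses are not given: they have to be found in the camera images.
- opener_grip (a point): Handle centre of the rigid loose bottle opener (0.12 kg, 173 mm long), which starts lying flat, this point 7 mm up. Opener axes (all its points): x along the handle to the snap hook, y sideways to the hook's gate, z up out of its flat side. Dark wood handle, x -54 to 21 mm, 18 mm wide (y, parallel sides, pinch along y), 14 mm thick. Beyond it to x = -92 mm a steel opener loop 37 mm wide.
- opener_mouth (a point): Mouth of the hook, x 57, y 13, z 0 mm from the handle centre: where the eye's leg should press on the shut gate's centreline, entering to -y. Fixed to the hook, opener axes. Window along x about 4 mm: beyond x = 59 the leg stops hard on the nose, gate nearly shut; below x = 54 it stops on the spine, gate trapped wide open (sliding it to the nose frees the gate). It passes 13 to 20 mm beyond this point; the spine stops it at 21.
- opener_nose (a point): Rounded tip of the hook's nose, centre of the 8 mm round bar, x 67, y 13 mm from the handle centre, opener axes. The shut gate ends against it.
- opener_spine (a point): Spine of the hook opposite the mouth, centre of the 8 mm round bar, x 57, y -15 mm from the handle centre, opener axes. The hook spans x = 22 to 85 mm and is 36 mm wide; between shut gate and spine 21 mm are clear.
- eye_middle (a point): Middle of the fixed steel eye plate (82 mm across, 3 mm high), on its axis, 22 mm above the worktop. Axes: z up, -x level to the near side. The eye is a bow of 6 mm wire, 50 mm high, legs upright from z = -18 to 6 mm here, leg centres 42 mm apart: the near leg is 21 mm from here along -x. But the tight swivel it stands on is left up to 0.25 rad to either side, so the near leg lies up to 5 mm off in y.
- gate (a joint): Hook gate, rad: 0 shut against the nose, grows to 1.0 as it is pushed in towards the spine. A 6 mm round brass bar hinged at x 30, y 13 mm from the handle centre, ending at x 61. Sprung shut with 0.04 N m at 0 and 0.10 N m at 0.7, so opening takes 2 to 6 N at the mouth. At about 0.4 to 0.9 (the more, the nearer the hinge) the leg slips past its end and it springs back to 0.
- tumbler: Clear glass tumbler, 80 mm across, 88 mm high, bystander; origin at the centre of its underside.
- tumbler_b: A second clear glass tumbler of the same size, bystander; origin at the centre of its underside.
- jigger: Steel double spirit measure, 43 mm across, 70 mm high, bystander; origin at the centre of its underside.
- cork_0: Wine cork standing on end, 23 mm across, 44 mm high, bystander; origin at the centre of its underside.
- teaspoon: Steel teaspoon, 138 mm long, lying flat, bystander; origin under its middle.
Things that resemble listed ones, but are neither listed nor needed, are in the scene too. Leave any green look-alike of the part that bears opener_grip alone. Of the things that look like the part that bears eye_middle, the smaller one is meant.

How it is judged (in metres and radians):
On the way, in this order (a step that is already met when the one before it is completed fails the run):
1. the eye's leg presses the gate open (value of joint gate above 0.25 rad and contact force between opener and eye_plate above 0.5 N and horizontal distance between opener_mouth and eye_middle below 0.035 m), for 0.04 s.
2. the leg is inside the hook and the gate has sprung shut behind it (value of joint gate below 0.08 rad and x of opener_mouth in the frame of eye_middle between -0.011 and 0.012 m and y of opener_mouth in the frame of eye_middle between -0.016 and 0.016 m and z of opener_mouth in the frame of eye_middle below 0.014 m), for 0.15 s.
3. tugged straight back, the leg bears on the inside of the shut gate with more than 2 N (value of joint gate below 0.1 rad and contact force between opener and eye_plate above 2 N and x of opener_mouth in the frame of eye_middle between -0.021 and -0.0115 m and y of opener_mouth in the frame of eye_middle between -0.018 and 0.018 m), for 0.2 s.
At the end, for the whole second after the job is handed in: The opener lies flat and at rest on the worktop (handle centre below 14 mm, tilted less than 0.2 rad, slower than 20 mm/s), clipped to the eye: its mouth point is inside the bow (-21 to +12 mm in x and within 22 mm in y of the eye plate's middle) and the gate is shut (below 0.08 rad) (value of joint gate below 0.08 rad and x of opener_mouth in the frame of eye_middle between -0.021 and 0.012 m and y of opener_mouth in the frame of eye_middle between -0.022 and 0.022 m and height (world z) of opener_grip below 0.014 m and angle between opener_grip's own z axis and vertical below 0.2 rad and linear speed of opener below 0.02 m/s); the robot touches nothing.
It fails at once if the opener, while held, pressed or pulled against the eye plate with more than 18 N (contact force between opener and eye_plate above 18 N and contact force between the fingers and opener above 1 N).
It fails at once if the gripper or arm strikes the eye plate (more than 5 N) (contact force between any of the fingers, the arm and eye_plate above 5 N).
It fails at once if a tumbler, the jigger, the cork or the teaspoon moved more than 30 mm (distance of any of tumbler, tumbler_b, jigger, cork_0, teaspoon from where it was at the start of the episode above 0.03 m).
It also fails if it takes over 58 s, if anything falls off the work surface, if the arm or the gripper's body presses on something with over 40 N, if the wrist force passes 120 N, or if a joint passes its speed limit or range.

## Working session

There is one attempt and no reset: what is moved stays moved. The work goes in short steps, Python scripts to look and compute and a tool call to move; the robot and the scene stay as the last step left them, time stands still between calls to the robot, and variables do not carry over. Pictures are saved under pics/ and viewed, and the job is handed in when it is done.

Besides the shell and the picture viewer there is one more tool, called after ">>>" as name(argument=value, ...) on one line, values as JSON. carry_out: Moves the arm, as the interface text tells. Its arguments: {"type":"object","properties":{"increments":{"type":"array","items":{"type":"array","items":{"type":"array","items":{"type":"number","minimum":-1,"maximum":1}}}},"hand":{"type":"number"},"squeeze":{"type":"number"}},"required":["increments"]}

```bash
ls; mkdir -p pics; cat > h.py <<'E'
import numpy as np, cv2
from rig import sense, optics, r, nets
def save(f,n): cv2.imwrite('pics/'+n,f['img'][:,:,::-1])
def foc(f): return f['img'].shape[0]/2/np.tan(np.radians(f['fov_y'])/2)
def px2w(f,u,v,z=None):
    F=foc(f); d=np.array([(u-f['cx'])/F,(v-f['cy'])/F,1.])
    R=np.array(f['R']);t=np.array(f['t'])
    if z is None:
        return R.T@(d*f['range_z'][int(v),int(u)]-t)
    o=-R.T@t; dw=R.T@d
    return o+dw*(z-o[2])/dw[2]
def w2px(f,X):
    c=np.array(f['R'])@np.array(X)+np.array(f['t']);F=foc(f)
    return f['cx']+F*c[0]/c[2], f['cy']+F*c[1]/c[2]
E
python3 - <<'E'
from h import *
print(sense(), r.tip_reach)
for n in ['scene','top','wrist']:
    f=optics.grab_frame(n); save(f,n+'0.png'); print(n,f['fov_y'],f['cx'],f['cy'],-np.array(f['R']).T@f['t'],(f['range_z']==0).mean())
    for t in ['opener_grip','opener_mouth','opener_nose','opener_spine','eye_middle','tumbler','jigger','cork_0','teaspoon']:
        for d in nets.tip_of(t,n): print(n,t,round(d['confidence'],2),np.round(d['point']),np.round(w2px(f,d['point'])))
E
```

```text
pics
{'clock': 0.0, 'qpos': array([ 1.17961360e+00,  3.53655188e-01,  1.63416297e+00, -3.38040506e-06,
        1.15519134e+00, -2.36270359e-03]), 'qvel': array([-0.00026859,  0.00102018,  0.00017052,  0.00042681, -0.0012005 ,
        0.00117804]), 'joint_efforts': array([-7.51951611e-04, -6.05238175e+01, -3.42074883e+01, -9.03895830e-05,
        9.32738709e-03, -3.56980280e-06]), 'eef_pos': array([236.73955634, 577.93163357, 252.54492455]), 'tcp_rot': array([-3.1401758e+00, -2.5688829e-07,  2.7527740e+00]), 'contact_force': array([ 0.01775548,  0.74023169, -0.58546691]), 'wrist_torque': array([0.02535119, 0.02038727, 0.06555041]), 'opening': 1.0014144342106028} 22.0
scene 56.96550956616913 250.07153904054124 193.77108936309128 [  -8.19751342 -866.95597601  947.11760504] 0.0060272216796875
scene opener_grip 0.71 [426. 190.   3.] [198. 159.]
scene opener_grip 0.56 [426. 373.   7.] [178. 136.]
scene opener_mouth 0.52 [447. 434.   8.] [177. 128.]
scene opener_mouth 0.48 [370. 197.   8.] [185. 162.]
scene opener_nose 0.62 [450. 440.   9.] [176. 127.]
scene opener_nose 0.48 [361. 201.  10.
[... 875 characters left out ...]
69. 412.   4.] [140. 212.]
top eye_middle 0.59 [ 387. -643.   34.] [385. 226.]
top eye_middle 0.49 [ 471. -197.   23.] [280. 208.]
top tumbler 0.74 [ 493. -408.   -1.] [328. 203.]
top tumbler 0.53 [ 620. -513.   -4.] [350. 174.]
top jigger 0.6 [ 452. -345.   -1.] [314. 212.]
top cork_0 0.54 [611. 174.   5.] [194. 178.]
top teaspoon 0.61 [ 402. -491.    2.] [348. 223.]
top teaspoon 0.59 [ 447. -344.   -0.] [313. 214.]
wrist 63.419065372054995 254.0513500101271 188.25874771848473 [174.44376028 603.7090886  373.58803927] 0.004094441731770833
wrist opener_grip 0.65 [427. 373.   9.] [171. 339.]
wrist opener_grip 0.53 [425. 191.   8.] [ 59. 376.]
wrist opener_nose 0.26 [428. 188.  12.] [ 56. 381.]
```

```bash
python3 - <<'E'
from h import *
a=cv2.imread('pics/scene0.png');b=cv2.imread('pics/top0.png')
cv2.imwrite('pics/s1.png',cv2.resize(a[90:380,130:400],None,fx=2,fy=2,interpolation=3))
cv2.imwrite('pics/t1.png',cv2.resize(b[150:260,110:410],None,fx=2.6,fy=2.6,interpolation=3))
E
```

```text
(no output)
```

View pics/s1.png

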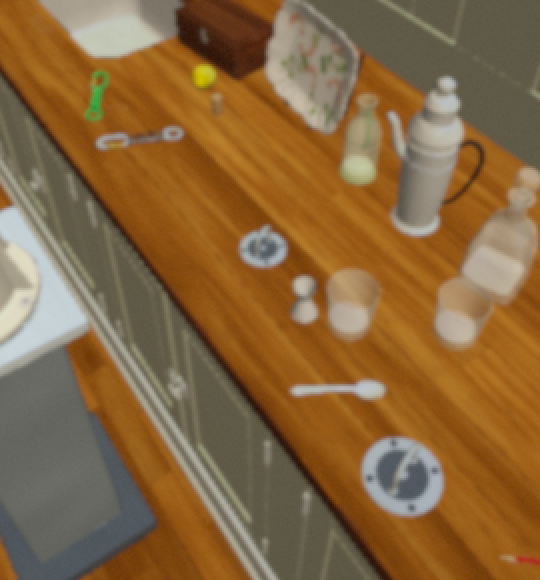

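View pics/t1.png

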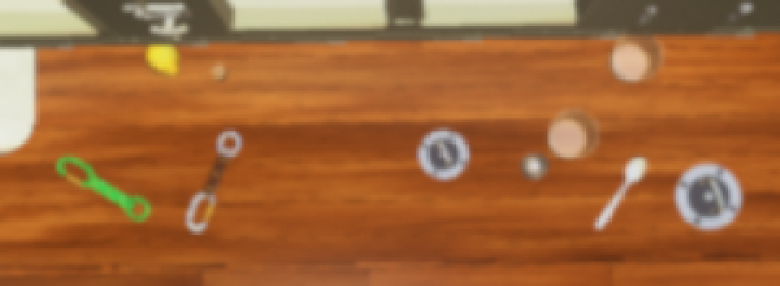

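View pics/wrist0.png

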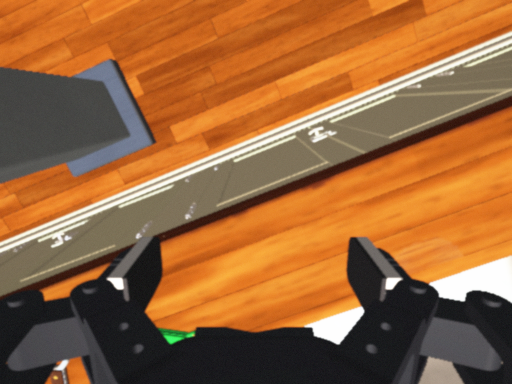

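```bash
cat >> h.py <<'E'
from scipy.spatial.transform import Rotation as Ro
def cloud(f):
    F=foc(f);h,w=f['range_z'].shape
    u,v=np.meshgrid(np.arange(w),np.arange(h)); z=f['range_z']
    c=np.stack([(u-f['cx'])/F*z,(v-f['cy'])/F*z,z],-1)
    P=(c-np.array(f['t']))@np.array(f['R']); P[z==0]=np.nan
    return P
def Rt(s=None):
    s=s or sense(); return Ro.from_euler('xyz',s['tcp_rot'])
def plan(pos,yaw,roll=np.pi,pitch=0,s=None):
    s=s or sense(); R=Rt(s); T=Ro.from_euler('xyz',[roll,pitch,yaw])
    d=R.inv().apply(np.array(pos)-s['eef_pos'])/400
    rv=(R.inv()*T).as_rotvec()/np.radians(60)
    return np.round(d,4),np.round(rv,4)
E
python3 - <<'E'
from h import *
for n in ['top','scene']:
    f=optics.grab_frame(n);P=cloud(f)
    m=(np.hypot(P[...,0]-471,P[...,1]+199)<50)&(P[...,2]>14)&(P[...,2]<70)
    Q=P[m]; print(n,len(Q)); print(np.round(Q)[:40])
    if n=='top': cv2.imwrite('pics/eyetop.png',cv2.resize(f['img'][190:226,262:300,::-1],None,fx=14,fy=14,interpolation=0))
f=optics.grab_frame('wrist'); print(np.array(f['R'])); s=sense(); print(s['clock'],Rt(s).inv().apply(-np.array(f['R']).T@f['t']-s['eef_pos']), Rt(s).inv().apply(np.array(f['R'])[2]))
E
```

```text
top 25
[[ 511. -221.   16.]
 [ 488. -189.   42.]
 [ 490. -199.   14.]
 [ 484. -189.   37.]
 [ 483. -193.   47.]
 [ 478. -193.   55.]
 [ 474. -193.   49.]
 [ 474. -197.   47.]
 [ 470. -197.   50.]
 [ 472. -233.   19.]
 [ 469. -177.   15.]
 [ 465. -197.   47.]
 [ 465. -201.   49.]
 [ 464. -181.   17.]
 [ 464. -198.   16.]
 [ 461. -201.   54.]
 [ 456. -201.   59.]
 [ 456. -205.   52.]
 [ 456. -155.   16.]
 [ 455. -185.   16.]
 [ 453. -205.   42.]
 [ 451. -168.   19.]
 [ 451. -172.   16.]
 [ 449. -205.   40.]
 [ 437. -215.   17.]]
scene 36
[[ 476. -196.   47.]
 [ 478. -199.   49.]
 [ 485. -196.   42.]
 [ 492. -192.   34.]
 [ 472. -201.   49.]
 [ 478. -199.   44.]
 [ 484. -197.   38.]
 [ 491. -194.   31.]
 [ 467. -203.   49.]
 [ 471. -203.   47.]
 [ 487. -193.   27.]
 [ 491. -194.   26.]
 [ 461. -205.   49.]
 [ 465. -206.   48.]
 [ 487. -193.   22.]
 [ 492. -193.   19.]
 [ 462. -204.   43.]
 [ 465. -206.   44.]
 [ 487. -193.   17.]
 [ 491. -194.   15.]
 [ 456. -207.   44.]
 [ 460. -207.   42.]
 [ 454. -209.   42.]
 [ 460. -208.   38.]
 [ 453. -206.   35.]
 [ 454. -210.   39.]
 [ 450. -209.   35.]
 [ 453. -212.   35.]
 [ 448. -213.   34.]
 [ 454. -210.   28.]
 [ 450. -210.   25.]
 [ 453. -211.   24.]
 [ 448. -212.   23.]
 [ 452. -213.   22.]
 [ 449. -210.   15.]
 [ 452. -212.   15.]]
[[ 3.79084338e-01  9.25362069e-01 -3.25296552e-04]
 [ 8.91807170e-01 -3.65244368e-01  2.66976634e-01]
 [ 2.46931237e-01 -1.01496762e-01 -9.63702948e-01]]
1.65 [  67.42767554   -0.2191472  -120.2843948 ] [-2.66966147e-01 -2.89132352e-04  9.63705864e-01]
```

View pics/eyetop.png

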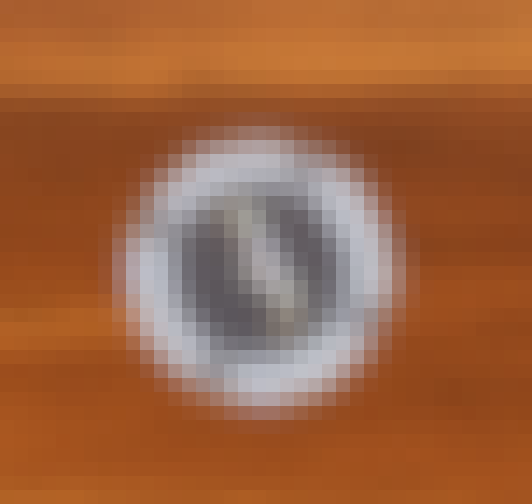

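```bash
python3 - <<'E'
from h import *
print(plan([428,191,160],2.79))
E
```

```text
(array([-0.8092, -0.715 ,  0.2333]), array([-0.    ,  0.    , -0.0356]))
```

Candidates: the dark wood opener at scene (198,159) and a green look-alike at (178,136). I choose the wood one. The small eye plate is at scene (261,210) and a larger one at (331,321). I choose the small one. The near leg measures about (450,-211) and the far leg about (490,-193).

>>> carry_out(increments=[[[-0.16,-0.143,0.045,0,0,-0.0356],[-0.32,-0.286,0.09,0,0,-0.0356],[-0.48,-0.429,0.14,0,0,-0.0356],[-0.65,-0.572,0.19,0,0,-0.0356],[-0.809,-0.715,0.233,0,0,-0.0356]]], hand=0, squeeze=60)

```text
clock: 2.07
eef_pos: [327.0, 393.9, 209.1]
tcp_rot: [3.141, 0.0, 2.791]
contact_force: [2.1, 0.3, 1.0]
opening: 1.007
```

```bash
python3 - <<'E'
from h import *
print(sense()['eef_pos'],plan([428,191,160],2.79))
E
```

```text
[327.0392424  393.92958682 209.06333306] (array([-0.4114, -0.3897,  0.1226]), array([0.0003, 0.0002, 0.0007]))
```

>>> carry_out(increments=[[[-0.411,-0.39,0.122,0,0,0],[-0.411,-0.39,0.122,0,0,0],[-0.411,-0.39,0.122,0,0,0],[-0.411,-0.39,0.122,0,0,0],[-0.411,-0.39,0.122,0,0,0]]])

```text
clock: 2.48
eef_pos: [417.8, 211.4, 165.4]
tcp_rot: [3.141, 0.001, 2.79]
contact_force: [1.6, 0.3, 0.1]
opening: 1.002
```

```bash
python3 - <<'E'
from h import *
s=sense();print(s['clock'],s['eef_pos'],plan([428,191,160],2.79))
f=optics.grab_frame('wrist');save(f,'w1.png')
for t in ['opener_grip','opener_mouth','opener_nose','opener_spine']:
    for d in nets.tip_of(t,'wrist'): print(t,round(d['confidence'],2),np.round(d['point'],1),np.round(w2px(f,d['point'])))
E
```

```text
2.4833 [417.75080485 211.35841834 165.42100735] (array([-0.0416, -0.039 ,  0.0136]), array([0.0006, 0.0006, 0.0003]))
opener_grip 0.96 [429.9 190.3   9.1] [238. 198.]
opener_grip 0.6 [425.7 375.3   9.5] [434. 124.]
opener_mouth 0.82 [444.7 430.3   4. ] [496. 122.]
opener_mouth 0.58 [372.3 199.4   6.3] [224. 136.]
opener_nose 0.87 [362.9 204.1   3.1] [226. 124.]
opener_nose 0.56 [447.3 435.7   6.5] [505. 123.]
opener_spine 0.98 [381.7 222.4   3.3] [252. 136.]
opener_spine 0.8 [469.1 415.3   9.9] [488. 155.]
```

View pics/w1.png

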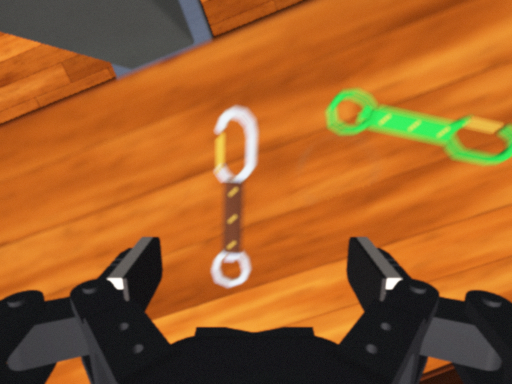

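```bash
python3 - <<'E'
from h import *
f=optics.grab_frame('wrist')
P=cloud(f)
for d in nets.trace('opener_grip','wrist'):
    m=d['mask'];v,u=np.nonzero(m);print(d['confidence'],len(u),u.mean(),v.mean())
    if u.mean()>320: continue
    W=np.array([px2w(f,a,b,6.) for a,b in zip(u,v)])[:,:2]
    c=W.mean(0);U,S,V=np.linalg.svd(W-c);e=V[0]
    if e[0]>0:e=-e
    p=(W-c)@e;q=(W-c)@np.array([-e[1],e[0]])
    print(c,np.degrees(np.arctan2(e[1],e[0])),np.percentile(p,[.3,99.7]),np.percentile(q,[.5,99.5]))
    # refine: extents x -92..85
    lo,hi=np.percentile(p,[.2,99.8]); print('len',hi-lo)
    # handle band centreline
    for a in np.arange(lo,hi,8):
        k=(p>=a)&(p<a+8)
        print(round(a-lo-92+4),np.round([np.percentile(q[k],2),np.percentile(q[k],98)],1), np.round(np.nanmedian(P[v[k],u[k],2]),1))
    g=c+e*(lo+92); print('grip by extent',g, c+e*(hi-85))
E
```

```text
0.83 3537 235.5521628498728 196.2572801809443
[430.23626878 189.45224045] 156.5646906303388 [-91.32610498  84.03067858] [-17.7026204   17.30936874]
len 175.93881152394286
-88 [-14.7  13.3] 9.2
-80 [-16.9  16.6] 9.3
-72 [-18.6  17.7] 9.3
-64 [-16.9  16.8] 8.9
-56 [-13.8  13. ] 10.0
-48 [-8.4  9.4] 13.9
-40 [-9.1  9.6] 13.6
-32 [-9.6  9. ] 13.7
-24 [-9.2  9.1] 13.8
-16 [-7.9  9.4] 13.8
-8 [-7.5  9.7] 13.7
0 [-8.1  9.9] 13.7
8 [-7.7 11.1] 13.7
16 [-8.1 11.3] 13.5
24 [-13.1  15.3] 10.0
32 [-17.4  17.3] 9.8
40 [-17.9  16.6] 9.8
48 [-17.6  16.8] 9.5
56 [-17.8  17. ] 9.7
64 [-17.6  17.5] 9.7
72 [-15.3  16.5] 9.8
80 [-10.6  12.7] 10.4
grip by extent [429.80360007 189.63978958] [430.77725079 189.21774071]
0.67 3798 418.1461295418641 124.5695102685624
```

```bash
python3 - <<'E'
from h import *
s=sense();print(s['eef_pos']);print(plan([429.8,189.3,25],2.74))
E
```

```text
[416.99465498 214.18093859 165.81695525]
(array([-0.0513, -0.0477,  0.352 ]), array([0.0007, 0.0003, 0.0489]))
```

>>> carry_out(increments=[[[-0.0513,-0.0477,0.05,0,0,0.0489],[-0.0513,-0.0477,0.14,0,0,0.0489],[-0.0513,-0.0477,0.22,0,0,0.0489],[-0.0513,-0.0477,0.27,0,0,0.0489],[-0.0513,-0.0477,0.27,0,0,0.0489]]])

```text
clock: 3.25
eef_pos: [427.2, 188.4, 54.4]
tcp_rot: [-3.138, -0.004, 2.741]
contact_force: [-1.1, -1.1, 0.5]
opening: 0.996
```

```bash
python3 - <<'E'
from h import *
f=optics.grab_frame('wrist');save(f,'w2.png')
s=sense();print(s['eef_pos'],s['tcp_rot'],s['contact_force']);print(plan([429.8,189.3,25],2.74))
m=max(nets.trace('opener_grip','wrist'),key=lambda d:d['confidence'])['mask']
v,u=np.nonzero(m); print(u.min(),u.max(),v.min(),v.max())
W=np.array([px2w(f,a,b,7.) for a,b in zip(u,v)])[:,:2]
e=np.array([np.cos(2.74),np.sin(2.74)]);n=np.array([-e[1],e[0]])
p=(W-[429.8,189.3])@e;q=(W-[429.8,189.3])@n
print(p.min(),p.max())
for a in range(-90,88,8):
    k=(p>=a)&(p<a+8)
    if k.sum()>10: print(a+4,np.round(np.percentile(q[k],[1,99]),1))
E
```

```text
[428.17038539 188.76640649  56.22471009] [-3.13885823e+00 -2.70133205e-03  2.74101870e+00] [-0.07075933  0.59896818  0.32896733]
(array([-0.0034,  0.003 ,  0.078 ]), array([-0.0026, -0.0026,  0.001 ]))
225 294 71 328
-69.40302988681778 84.93130193866182
-70 [-16.9  17.6]
-62 [-16.3  16.9]
-54 [-12.2  12.4]
-46 [-8.8  9.1]
-38 [-8.7  9.3]
-30 [-8.6  9. ]
-22 [-8.5  9.5]
-14 [-8.4  9.4]
-6 [-8.8  9.4]
2 [-8.7  9.3]
10 [-8.5  9.2]
18 [-8.9 10.8]
26 [-14.8  16.3]
34 [-18.   16.8]
42 [-18.4  16.5]
50 [-18.1  16.4]
58 [-18.4  16.2]
66 [-18.6  17.3]
74 [-15.7  16.2]
82 [-10.4  12.7]
```

View pics/w2.png

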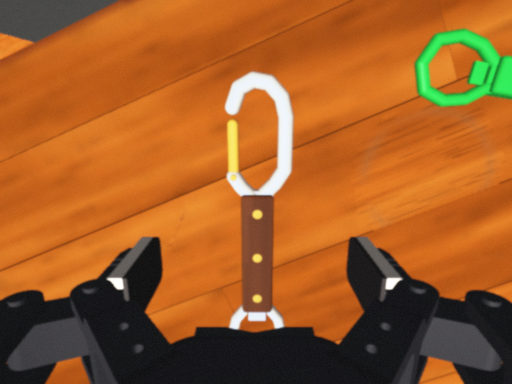

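The opener is centred between the jaws, with its handle at u≈257, v 195-310 and its gate on the left at (233,150). Next I descend and grip it.

>>> carry_out(increments=[[[-0.003,0.003,0.04,0,0,0],[-0.003,0.003,0.078,0,0,0],[-0.003,0.003,0.078,0,0,0],[-0.003,0.003,0.078,0,0,0],[-0.003,0.003,0.078,0,0,0]]])

```text
clock: 3.77
eef_pos: [432.1, 189.4, 27.8]
tcp_rot: [3.14, 0.001, 2.739]
contact_force: [0.4, 0.2, 0.1]
opening: 0.997
```

>>> carry_out(increments=[[[0,0,0,0,0,0],[0,0,0,0,0,0],[0,0,0,0,0,0],[0,0,0,0,0,0],[0,0,0,0,0,0]]], hand=1, squeeze=60)

```text
clock: 4.18
eef_pos: [431.5, 188.7, 26.5]
tcp_rot: [3.141, 0.0, 2.739]
contact_force: [-0.3, -0.2, -0.1]
opening: 0.3
```

>>> carry_out(increments=[[[0,0,0,0,0,0],[0,0,0,0,0,0],[0,0,0,0,0,0]]])

```text
clock: 4.43
eef_pos: [431.4, 188.7, 26.7]
tcp_rot: [3.142, -0.0, 2.739]
contact_force: [-2.3, -0.2, 7.8]
opening: 0.188
```

```bash
python3 - <<'E'
from h import *
s=sense();print(s)
E
```

```text
{'clock': 4.4333, 'qpos': array([ 4.09192856e-01,  4.77169959e-01,  2.11112732e+00,  8.06448412e-05,
        5.53277389e-01, -7.58774790e-01]), 'qvel': array([-0.00031196,  0.00064647,  0.00102408, -0.00062393,  0.00096309,
        0.00027463]), 'joint_efforts': array([-6.05627149e-02, -4.85061908e+01, -1.64556509e+01, -5.59037249e-02,
       -5.52541092e-01, -2.87260360e-02]), 'eef_pos': array([431.41706036, 188.74326027,  26.65165659]), 'tcp_rot': array([ 3.14155045e+00, -1.83824494e-05,  2.73869536e+00]), 'contact_force': array([-2.34843655, -0.22655719,  7.75955866]), 'wrist_torque': array([-0.07233128,  0.24507284, -0.05776345]), 'opening': 0.18775797792494117}
```

>>> carry_out(increments=[[[0,0,-0.02,0,0,0],[0,0,-0.06,0,0,0],[0,0,-0.12,0,0,0],[0,0,-0.2,0,0,0],[0,0,-0.2,0,0,0]]])

```text
clock: 4.85
eef_pos: [433.8, 189.7, 110.9]
tcp_rot: [3.137, 0.004, 2.739]
contact_force: [1.8, 0.3, -0.5]
opening: 0.19
```

```bash
python3 - <<'E'
from h import *
s=sense();print(s['contact_force'],s['wrist_torque'],s['opening'],s['eef_pos'])
f=optics.grab_frame('wrist');save(f,'w3.png')
for t in ['opener_grip','opener_mouth','opener_nose','opener_spine']:
    for d in nets.tip_of(t,'wrist'): print(t,round(d['confidence'],2),np.round(Rt(s).inv().apply(d['point']-s['eef_pos']),1),np.round(w2px(f,d['point'])))
E
```

```text
[ 1.84870593  0.29496402 -0.48102829] [ 0.05036831 -0.05047055 -0.00400517] 0.1895271992668705 [433.8121782  189.74871471 110.87883156]
opener_grip 0.79 [ 3.3  0.4 17.3] [255. 240.]
opener_grip 0.59 [ 76.4 166.5 104.9] [496.  89.]
opener_mouth 0.92 [ 58.2 -12.1  22.8] [228. 123.]
opener_nose 0.61 [ 69.1 -12.8  17.5] [225.  98.]
opener_spine 0.72 [60.2 11.5 23.1] [280. 119.]
```

View pics/w3.png

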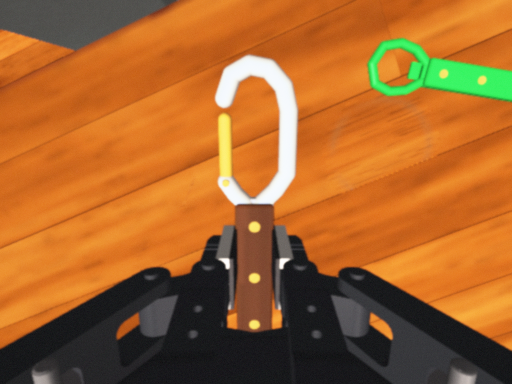

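```bash
python3 - <<'E'
from h import *
yaw=2.739;D=np.array([-57,-340,80])/7
for k in range(7):
    x=np.array([np.cos(yaw),np.sin(yaw),0]);y=np.array([np.sin(yaw),-np.cos(yaw),0])
    print(round(yaw,3),np.round([D@x/400,D@y/400,-D[2]/400],3), (2.739+1.14)/7/np.radians(60))
    yaw-=(2.739+1.14)/7
E
```

```text
2.739 [-0.029 -0.12  -0.029] 0.5291674493601103
2.185 [-0.088 -0.087 -0.029] 0.5291674493601103
1.631 [-0.12  -0.028 -0.029] 0.5291674493601103
1.077 [-0.117  0.04  -0.029] 0.5291674493601103
0.522 [-0.078  0.095 -0.029] 0.5291674493601103
-0.032 [-0.016  0.122 -0.029] 0.5291674493601103
-0.586 [ 0.05   0.112 -0.029] 0.5291674493601103
```

>>> carry_out(increments=[[[-0.006,-0.024,-0.006,0,0,0.106],[-0.012,-0.048,-0.012,0,0,0.212],[-0.017,-0.072,-0.017,0,0,0.318],[-0.023,-0.096,-0.023,0,0,0.424],[-0.029,-0.12,-0.029,0,0,0.53]]])

```text
clock: 5.52
eef_pos: [422.2, 139.3, 116.7]
tcp_rot: [-3.139, -0.001, 2.178]
contact_force: [-0.0, -0.3, -0.9]
opening: 0.189
```

>>> carry_out(increments=[[[-0.018,-0.017,-0.006,0,0,0.106],[-0.036,-0.034,-0.012,0,0,0.212],[-0.054,-0.051,-0.017,0,0,0.318],[-0.07,-0.069,-0.023,0,0,0.424],[-0.088,-0.087,-0.029,0,0,0.53]]])

```text
clock: 5.93
eef_pos: [414.0, 90.6, 128.4]
tcp_rot: [-3.139, 0.0, 1.623]
contact_force: [-0.0, 0.6, -0.4]
opening: 0.188
```

>>> carry_out(increments=[[[-0.024,-0.006,-0.006,0,0,0.106],[-0.048,-0.012,-0.012,0,0,0.212],[-0.072,-0.017,-0.017,0,0,0.318],[-0.096,-0.023,-0.023,0,0,0.424],[-0.12,-0.028,-0.029,0,0,0.53]]])

```text
clock: 6.35
eef_pos: [405.6, 42.1, 140.0]
tcp_rot: [-3.139, 0.002, 1.068]
contact_force: [-0.6, -0.2, -2.0]
opening: 0.19
```

>>> carry_out(increments=[[[-0.024,0.008,-0.006,0,0,0.106],[-0.048,0.016,-0.012,0,0,0.212],[-0.07,0.024,-0.017,0,0,0.318],[-0.094,0.032,-0.023,0,0,0.424],[-0.117,0.04,-0.029,0,0,0.53]]])

```text
clock: 6.77
eef_pos: [397.4, -6.6, 151.6]
tcp_rot: [-3.14, 0.002, 0.513]
contact_force: [0.1, -0.1, -0.4]
opening: 0.186
```

```bash
python3 - <<'E'
from h import *
s=sense();print(s['qpos'],s['eef_pos'],s['tcp_rot'],s['opening'])
E
```

```text
[-2.03327901e-02  1.43853063e-01  2.18994007e+00 -4.61714946e-05
  8.10439383e-01  1.03711626e+00] [397.3784095   -6.59134667 151.64520805] [-3.14027847e+00  2.28973712e-03  5.13380649e-01] 0.185832452695966
```

>>> carry_out(increments=[[[-0.016,0.019,-0.006,0,0,0.106],[-0.032,0.038,-0.012,0,0,0.212],[-0.047,0.057,-0.017,0,0,0.318],[-0.062,0.076,-0.023,0,0,0.424],[-0.078,0.095,-0.029,0,0,0.53]]])

```text
clock: 7.18
eef_pos: [389.2, -54.9, 163.2]
tcp_rot: [-3.141, 0.003, -0.042]
contact_force: [-0.1, 0.4, -1.2]
opening: 0.19
```

>>> carry_out(increments=[[[-0.003,0.024,-0.006,0,0,0.106],[-0.006,0.048,-0.012,0,0,0.212],[-0.01,0.073,-0.017,0,0,0.318],[-0.013,0.098,-0.023,0,0,0.424],[-0.016,0.122,-0.029,0,0,0.53]]])

```text
clock: 7.6
eef_pos: [381.0, -103.4, 174.8]
tcp_rot: [3.141, 0.003, -0.597]
contact_force: [0.8, -0.3, -1.3]
opening: 0.191
```

>>> carry_out(increments=[[[0.01,0.022,-0.006,0,0,0.106],[0.02,0.044,-0.012,0,0,0.212],[0.03,0.067,-0.017,0,0,0.318],[0.04,0.09,-0.023,0,0,0.424],[0.05,0.112,-0.029,0,0,0.52]]])

```text
clock: 8.02
eef_pos: [372.7, -151.7, 186.4]
tcp_rot: [3.14, 0.002, -1.141]
contact_force: [-0.3, -0.2, -0.9]
opening: 0.189
```

>>> carry_out(increments=[[[0,0,0,0,0,0],[0,0,0,0,0,0]]])

```text
clock: 8.18
eef_pos: [373.0, -151.4, 186.6]
tcp_rot: [3.14, 0.001, -1.134]
contact_force: [0.4, 0.1, -1.0]
opening: 0.186
```

```bash
python3 - <<'E'
from h import *
f=optics.grab_frame('wrist');save(f,'w4.png')
s=sense();print(s['clock'],s['qpos'],s['eef_pos'],s['tcp_rot'],s['opening'])
for t in ['opener_grip','opener_mouth','opener_nose','opener_spine']:
    for d in nets.tip_of(t,'wrist'): print(t,round(d['confidence'],2),np.round(Rt(s).inv().apply(d['point']-s['eef_pos']),1),np.round(w2px(f,d['point'])))
for d in nets.tip_of('eye_middle','wrist'): print(round(d['confidence'],2),np.round(d['point'],1),np.round(w2px(f,d['point'])))
E
```

```text
8.2333 [-3.88700119e-01  9.08939655e-02  2.14870030e+00  2.26642542e-04
  9.03790463e-01  2.31491702e+00] [ 373.09264576 -151.11232179  186.67077182] [ 3.14050964e+00  1.43884905e-03 -1.13296196e+00] 0.18768826982550332
opener_mouth 0.75 [ 63.2 -13.2  17.2] [223. 114.]
opener_nose 0.64 [ 68.3 -15.4  21.8] [218. 102.]
opener_spine 0.62 [63.3 16.1 21.5] [290. 113.]
opener_spine 0.5 [ 1.3 -1.9 18.6] [250. 244.]
0.55 [ 470.9 -197.4   23.5] [174.  84.]
```

View pics/w4.png

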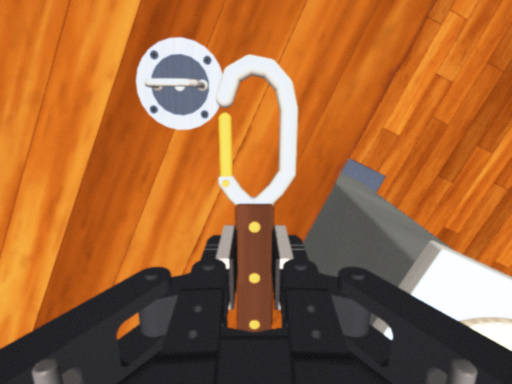

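```bash
python3 - <<'E'
from h import *
f=optics.grab_frame('wrist')
cv2.imwrite('pics/w4c.png',cv2.resize(f['img'][25:145,125:245,::-1],None,fx=5,fy=5,interpolation=cv2.INTER_CUBIC))
g=cv2.cvtColor(f['img'],cv2.COLOR_RGB2GRAY)
P=cloud(f)
m=(np.hypot(P[...,0]-471,P[...,1]+201)<45)&(P[...,2]>12)&(P[...,2]<60)
Q=P[m];print(len(Q)); c=Q[:,:2].mean(0);V=np.linalg.svd(Q[:,:2]-c)[2][0];V=V*np.sign(V[0]);p=(Q[:,:2]-c)@V
print('bow',c,np.arctan2(V[1],V[0]),np.percentile(p,[1,99]),c+V*np.percentile(p,1),c+V*np.percentile(p,99))
for lo,hi in [(12,20),(20,30),(30,40),(40,60)]:
    k=(Q[:,2]>=lo)&(Q[:,2]<hi);print(lo,k.sum(),np.round(np.c_[Q[k],p[k]],1)[:12].tolist())
# plate: bright
m2=(np.hypot(P[...,0]-471,P[...,1]+201)<60)&(f['img'].min(-1)>150)&(P[...,2]<12)
v,u=np.nonzero(m2);W=np.array([px2w(f,a,b,3) for a,b in zip(u,v)])[:,:2]
h=cv2.convexHull(W.astype(np.float32));print('plate',cv2.minEnclosingCircle(h), cv2.fitEllipse(h))
for (a,b) in [(153,55),(208,60),(205,114),(155,108)]:
    w=g[b-5:b+6,a-5:a+6].astype(float);w=np.clip(np.median(w)-30-w,0,None);yy,xx=np.mgrid[-5:6,-5:6]
    X=(a+(w*xx).sum()/w.sum(),b+(w*yy).sum()/w.sum());print(np.round(X,1),np.round(px2w(f,*X,3),1))
E
```

```text
466
bow [ 466.77453358 -198.92409785] 0.43732029362626906 [-19.96807745  24.62048367] [ 448.68565578 -207.38084762] [ 489.07797876 -188.49699138]
12 13 [[450.4, -209.0, 16.8, -19.1], [449.5, -208.6, 15.2, -19.7], [448.8, -207.9, 17.8, -20.1], [448.4, -207.1, 17.9, -20.1], [448.6, -206.0, 19.8, -19.5], [448.0, -206.3, 18.6, -20.1], [486.8, -187.3, 19.2, 23.1], [487.0, -187.3, 15.6, 23.3], [486.4, -187.6, 14.8, 22.6], [448.6, -205.2, 17.7, -19.1], [448.6, -205.4, 12.9, -19.2], [450.3, -203.6, 15.3, -16.9]]
20 19 [[450.3, -209.2, 28.7, -19.3], [449.7, -208.5, 30.0, -19.5], [449.8, -208.8, 24.7, -19.5], [449.0, -208.1, 28.1, -20.0], [449.4, -208.3, 21.0, -19.7], [448.7, -207.3, 27.9, -19.9], [448.4, -207.6, 25.0, -20.3], [448.3, -206.6, 28.2, -19.9], [448.4, -206.8, 22.8, -19.9], [448.5, -205.5, 30.0, -19.3], [448.5, -205.7, 25.2, -19.4], [488.1, -186.2, 27.8, 24.7]]
30 69 [[488.7, -192.3, 37.7, 22.7], [490.1, -190.9, 37.4, 24.5], [488.5, -191.4, 39.9, 22.9], [455.3, -207.0, 39.8, -13.8], [454.0, -207.6, 39.1, -15.3], [453.3, -208.0, 38.4, -16.0], [452.8, -208.3, 37.2, -16.6], [452.3, -208.6, 36.2, -17.2], [452.1, -208.9, 32.7, -17.5], [489.8, -190.2, 37.4, 24.6], [488.6, -190.6, 38.7, 23.3], [454.3, -206.6, 39.7, -14.6]]
40 365 [[487.1, -192.9, 40.6, 20.9], [485.4, -193.5, 43.5, 19.2], [484.7, -193.8, 43.3, 18.4], [483.6, -194.2, 44.8, 17.2], [482.9, -194.6, 44.7, 16.4], [481.7, -195.0, 46.0, 15.2], [481.1, -195.3, 45.7, 14.5], [480.0, -195.7, 46.9, 13.4], [479.4, -196.0, 46.6, 12.7], [478.1, -196.5, 48.4, 11.3], [477.7, -196.8, 47.6, 10.8], [477.2, -197.1, 46.8, 10.2]]
plate ((463.2689208984375, -204.9461669921875), 50.80917739868164) ((466.92999267578125, -201.5352783203125), (79.78065490722656, 95.48332214355469), 136.60244750976562)
[154.8  54.5] [ 501.4 -212.3    3. ]
[207.8  59.8] [ 456.1 -228.5    3. ]
[205.1 113.9] [ 439.8 -183.1    3. ]
[154.4 108.8] [ 485.2 -167.     3. ]
```

View pics/w4c.png

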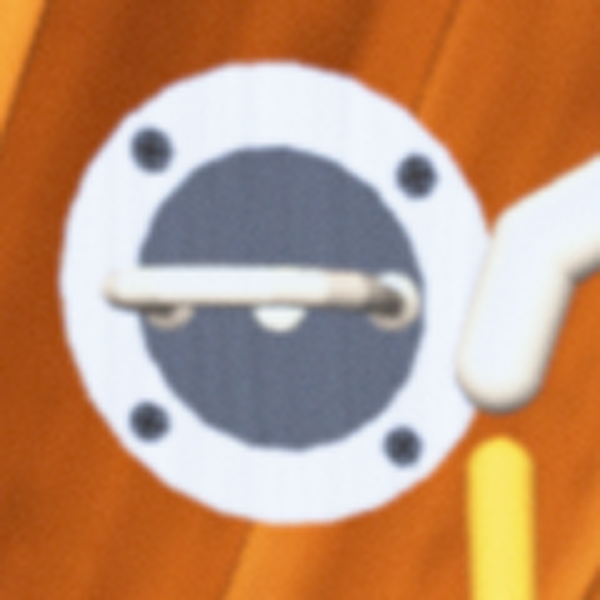

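```bash
python3 - <<'E'
from h import *
f=optics.grab_frame('wrist');s=sense();R=Rt(s)
img=f['img'].astype(int)
def tool(u,v,zz=19.65):
    F=foc(f);d=np.array([(u-f['cx'])/F,(v-f['cy'])/F,1.]);C=np.array(f['R'])
    o=R.inv().apply(-C.T@f['t']-s['eef_pos']);dw=R.inv().apply(C.T@d)
    return o+dw*(zz-o[2])/dw[2]
ye=(img[...,0]>190)&(img[...,1]>160)&(img[...,2]<140);ye[:100]=0;ye[200:]=0;ye[:,:205]=0;ye[:,250:]=0
v,u=np.nonzero(ye);print('gate px',u.min(),u.max(),v.min(),v.max())
G=np.array([tool(a,b) for a,b in zip(u,v)]);print('gate x',np.percentile(G[:,0],[1,99]),'y',np.percentile(G[:,1],[2,50,98]))
ms=[d['mask'] for d in nets.trace('opener_grip','wrist') if d['confidence']>.4]
m=ms[0];v,u=np.nonzero(m);G=np.array([tool(a,b) for a,b in zip(u,v)])
print('xmax',G[:,0].max())
for a in range(0,90,6):
    k=(G[:,0]>=a)&(G[:,0]<a+6)
    if k.sum()>5: print(a+3,np.round(np.percentile(G[k,1],[1,99]),1))
print(tool(217,103),tool(232,108))
E
```

```text
gate px 207 249 112 199
gate x [30.13308103 62.77531358] y [-15.59071847 -12.95111059 -10.25428313]
xmax 86.75127639486783
3 [-7.8  8.4]
9 [-8.6  9.2]
15 [-8.6  9.6]
21 [-10.3  10.5]
27 [-14.5  14.6]
33 [-16.2  18.5]
39 [-15.5  19.3]
45 [-15.4  19.2]
51 [-15.6  19.3]
57 [-15.5  19.5]
63 [-15.3  19.4]
69 [-16.   18.3]
75 [-14.5  17.2]
81 [-12.7  13.2]
87 [-7.1  8.8]
[ 67.42116033 -15.99262751  19.65      ] [65.32120868 -9.52085656 19.65      ]
```

```bash
python3 - <<'E'
from h import *
print(plan([391.5,-166.3,37],-1.229))
E
```

```text
(array([ 0.053 , -0.0245,  0.3762]), array([-0.    ,  0.    ,  0.0899]))
```

>>> carry_out(increments=[[[0.053,-0.0245,0.05,0,0,0.09],[0.053,-0.0245,0.13,0,0,0.09],[0.053,-0.0245,0.21,0,0,0.09],[0.053,-0.0245,0.26,0,0,0.09],[0.053,-0.0245,0.26,0,0,0.09]]])

```text
clock: 9.05
eef_pos: [389.1, -165.5, 80.3]
tcp_rot: [3.137, 0.004, -1.23]
contact_force: [-2.6, -0.3, -1.8]
opening: 0.187
```

```bash
cat >> h.py <<'E'
def tool(f,s,u,v,zz=19.65):
    R=Rt(s);F=foc(f);d=np.array([(u-f['cx'])/F,(v-f['cy'])/F,1.]);C=np.array(f['R'])
    o=R.inv().apply(-C.T@f['t']-s['eef_pos']);dw=R.inv().apply(C.T@d)
    return o+dw*(zz-o[2])/dw[2]
E
python3 - <<'E'
from h import *
optics.grab_frame('scene')
f=optics.grab_frame('wrist');save(f,'w5.png');s=sense();print(s['clock'],s['eef_pos'],s['tcp_rot'],s['contact_force'],plan([391.5,-166.3,37],-1.229))
E
```

```text
9.15 [ 391.20001895 -166.39490738   83.43490677] [ 3.14035568e+00  1.15186972e-03 -1.22967938e+00] [ 0.84366275  0.23295845 -0.71506679] (array([ 0.0002, -0.0009,  0.1161]), array([ 0.0012,  0.0011, -0.0006]))
```

View pics/w5.png

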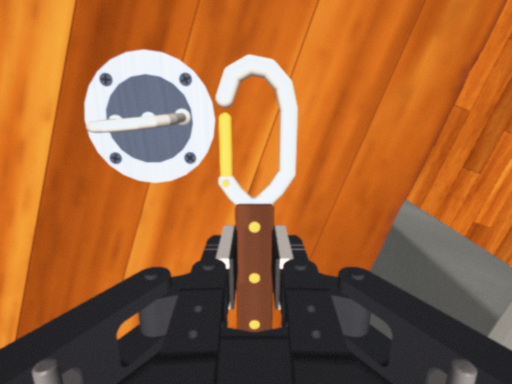

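>>> carry_out(increments=[[[0,-0.001,0.04,0,0,0],[0,-0.001,0.08,0,0,0],[0,-0.001,0.105,0,0,0],[0,-0.001,0.116,0,0,0],[0,-0.001,0.116,0,0,0]]])

```text
clock: 9.57
eef_pos: [392.4, -166.6, 37.7]
tcp_rot: [-3.141, -0.001, -1.23]
contact_force: [-0.4, 0.3, -1.3]
opening: 0.186
```

```bash
python3 - <<'E'
from h import *
optics.grab_frame('scene')
f=optics.grab_frame('wrist');save(f,'w6.png');s=sense();print(s['clock'],s['eef_pos'],s['tcp_rot'],s['contact_force'],s['wrist_torque'])
cv2.imwrite('pics/w6c.png',cv2.resize(f['img'][40:220,60:320,::-1],None,fx=3,fy=3,interpolation=cv2.INTER_CUBIC))
P=cloud(f)
m=(np.hypot(P[...,0]-470.6,P[...,1]+197.7)<30)&(P[...,2]>10)&(P[...,2]<60)
Q=Rt(s).inv().apply(P[m]-s['eef_pos'])
for lo,hi in [(-20,0),(0,10),(10,15),(15,20),(20,30)]:
    k=(Q[:,2]>=lo)&(Q[:,2]<hi)&(Q[:,1]>-65)
    if k.sum():print(lo,k.sum(),np.round(np.percentile(Q[k],[3,50,97],axis=0),1).tolist())
E
```

```text
9.6667 [ 392.62625989 -166.75988164   38.19019465] [-3.14034273e+00 -1.15865685e-03 -1.22989908e+00] [-0.31419062 -0.12737954 -0.67503493] [ 0.01954526  0.01349058 -0.0040821 ]
-20 1189 [[53.0, -64.2, -11.5], [56.2, -53.5, -8.4], [59.1, -43.8, -1.0]]
0 269 [[54.3, -44.5, 0.1], [57.3, -41.7, 3.7], [59.8, -39.5, 9.6]]
10 47 [[54.5, -41.6, 10.1], [57.8, -39.8, 11.9], [59.8, -39.0, 14.6]]
15 48 [[54.7, -42.1, 15.0], [57.8, -39.8, 17.6], [59.9, -39.1, 19.7]]
20 68 [[54.6, -41.8, 20.5], [57.5, -39.8, 23.7], [59.9, -39.1, 28.0]]
```

View pics/w6c.png

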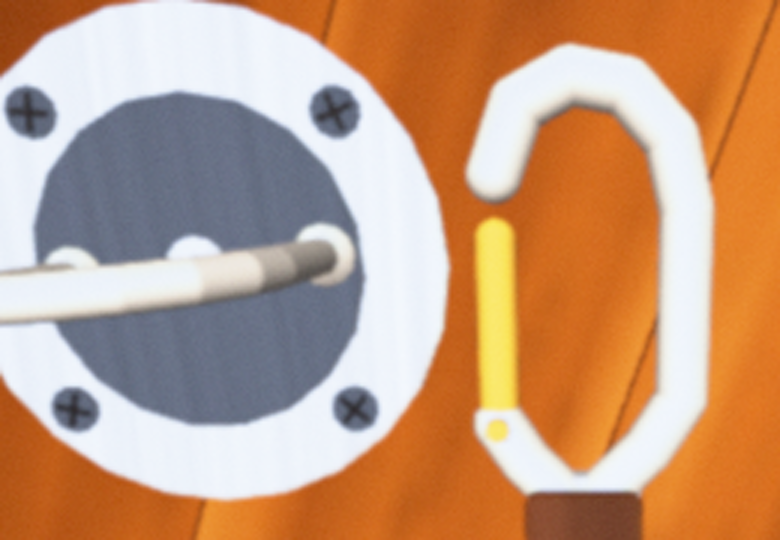

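>>> carry_out(increments=[[[-0.0025,-0.015,0.002,0,0,0],[-0.0025,-0.03,0.003,0,0,0],[-0.0025,-0.04,0.003,0,0,0],[-0.0025,-0.045,0.003,0,0,0],[-0.0025,-0.045,0.003,0,0,0]]])

```text
clock: 10.08
eef_pos: [409.3, -159.4, 36.1]
tcp_rot: [-3.141, -0.001, -1.229]
contact_force: [0.6, -0.6, -1.9]
opening: 0.189
```

```bash
cat > look.py <<'E'
from h import *
import sys
f=optics.grab_frame('wrist');s=sense();n=sys.argv[1]
cv2.imwrite('pics/%s.png'%n,cv2.resize(f['img'][40:220,60:320,::-1],None,fx=3,fy=3,interpolation=cv2.INTER_CUBIC))
P=cloud(f)
m=(np.hypot(P[...,0]-470.6,P[...,1]+197.7)<30)&(P[...,2]>8)&(P[...,2]<33)
Q=Rt(s).inv().apply(P[m]-s['eef_pos'])
k=(np.abs(Q[:,1]-float(sys.argv[2]))<5)&(Q[:,2]>0)
if k.sum(): print(k.sum(),np.round(np.percentile(Q[k],[3,50,97],axis=0),1).tolist())
R=Rt(s)
print(s['clock'],s['eef_pos'],s['tcp_rot'],'Ftool',np.round(R.inv().apply(s['contact_force']),2),np.round(s['wrist_torque'],2))
ot=np.array([58.7,-13,19.65]);w=s['eef_pos']+R.apply(ot);d=w-[470.6,-197.7,22];c,sn=np.cos(.342),np.sin(.342)
print('mouth in eye',np.round([c*d[0]+sn*d[1],-sn*d[0]+c*d[1],d[2]],1))
E
python3 look.py w7 -22
```

```text
178 [[56.3, -24.6, 3.3], [59.5, -22.4, 9.5], [61.5, -21.6, 26.7]]
10.1333 [ 408.8194949  -159.33151137   35.96902834] [-3.14142056e+00 -1.84325703e-04 -1.22936623e+00] Ftool [ 0.59 -0.51  1.74] [-0.02  0.01  0.03]
mouth in eye [-32.4  -1.8  -5.7]
```

View pics/w7.png

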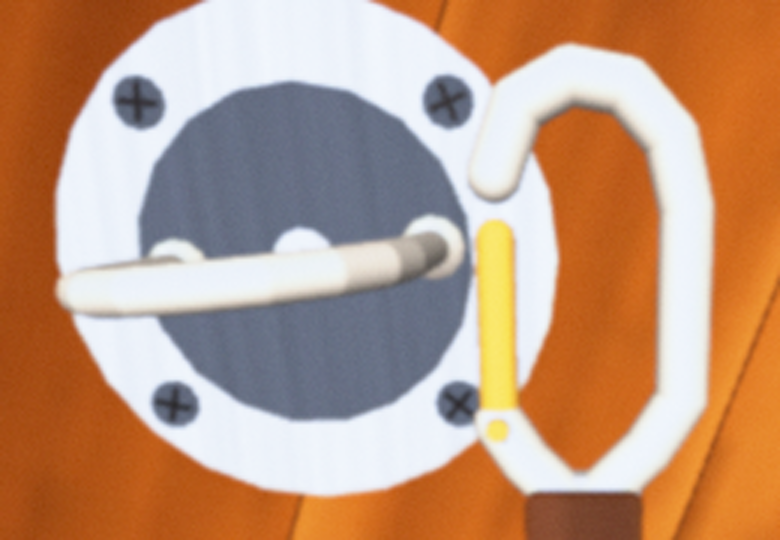

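>>> carry_out(increments=[[[0.0013,-0.0035,0,0,0,0],[0.0013,-0.007,0,0,0,0],[0.0013,-0.0105,0,0,0,0],[0.0013,-0.014,0,0,0,0],[0.0013,-0.0175,0,0,0,0]]])

```text
clock: 10.55
eef_pos: [415.2, -157.6, 35.8]
tcp_rot: [3.141, 0.0, -1.23]
contact_force: [-1.5, -0.5, -1.7]
opening: 0.193
```

```bash
python3 look.py w8 -16
```

```text
748 [[41.4, -16.8, 4.6], [57.5, -13.7, 17.1], [71.2, -11.2, 19.4]]
10.6 [ 415.26847124 -157.53727163   35.83758509] [ 3.14127020e+00  2.48059706e-04 -1.23018475e+00] Ftool [0.33 1.06 1.06] [-0.13  0.23 -0.1 ]
mouth in eye [-25.7  -2.3  -5.8]
```

>>> carry_out(increments=[[[0,-0.0025,0,0,0,0],[0,-0.005,0,0,0,0],[0,-0.0075,0,0,0,0],[0,-0.01,0,0,0,0],[0,-0.0125,0,0,0,0]]])

```text
clock: 11.02
eef_pos: [419.8, -155.9, 35.8]
tcp_rot: [3.141, 0.0, -1.23]
contact_force: [-2.1, -0.7, -1.6]
opening: 0.191
```

```bash
python3 look.py w9 -16
```

```text
507 [[34.4, -15.4, 4.6], [66.2, -12.5, 17.1], [76.1, -11.1, 19.5]]
11.0667 [ 419.92953993 -155.85220697   35.82647617] [ 3.14133808e+00  2.14125489e-04 -1.23010723e+00] Ftool [-0.38  2.3   1.94] [-0.06  0.35 -0.11]
mouth in eye [-20.8  -2.3  -5.8]
```

View pics/w9.png

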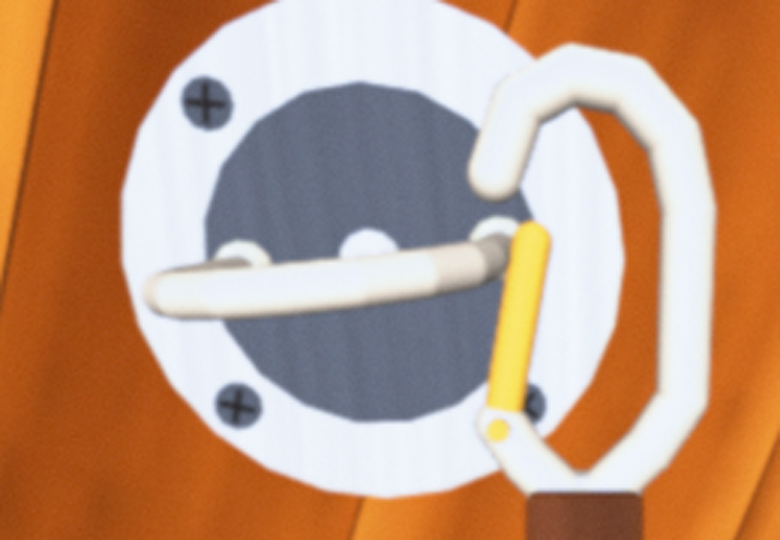

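The gate (brass, now tilted) is opening against the leg and has cleared the nose. I keep going slowly.

>>> carry_out(increments=[[[0,-0.0025,0,0,0,0],[0,-0.005,0,0,0,0],[0,-0.0075,0,0,0,0],[0,-0.01,0,0,0,0],[0,-0.0125,0,0,0,0]]])

```text
clock: 11.48
eef_pos: [424.6, -154.3, 35.9]
tcp_rot: [3.141, 0.0, -1.23]
contact_force: [-2.6, -2.5, -1.9]
opening: 0.19
```

```bash
python3 look.py w10 -8
```

```text
1235 [[33.9, -12.8, 6.2], [54.8, -8.7, 17.0], [78.4, -3.7, 19.4]]
11.5333 [ 424.72604082 -154.20041859   35.84526644] [ 3.14144178e+00  1.42449718e-04 -1.23011103e+00] Ftool [-0.17  2.73  1.83] [-0.08  0.4  -0.17]
mouth in eye [-15.7  -2.3  -5.8]
```

View pics/w10.png

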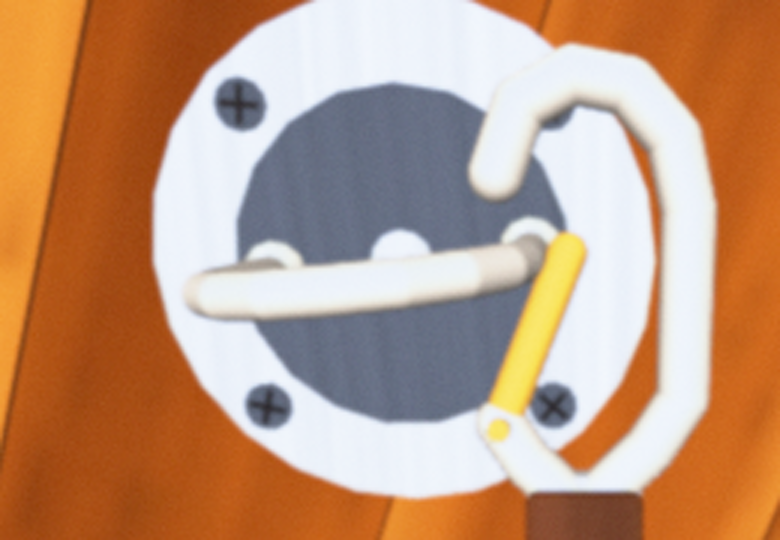

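>>> carry_out(increments=[[[0,-0.0025,0,0,0,0],[0,-0.005,0,0,0,0],[0,-0.0075,0,0,0,0],[0,-0.01,0,0,0,0],[0,-0.0125,0,0,0,0]]])

```text
clock: 11.95
eef_pos: [429.2, -152.5, 35.8]
tcp_rot: [3.141, 0.0, -1.23]
contact_force: [-2.7, -1.4, -1.5]
opening: 0.192
```

```bash
python3 look.py w11 -4
```

```text
913 [[33.3, -8.9, 6.1], [50.8, -5.6, 17.2], [80.2, 0.2, 19.6]]
12.0 [ 429.45989403 -152.46684908   35.85933099] [ 3.14150317e+00  2.09236791e-04 -1.23010971e+00] Ftool [-1.73  2.29  1.2 ] [ 0.1   0.54 -0.14]
mouth in eye [-10.7  -2.3  -5.8]
```

View pics/w11.png

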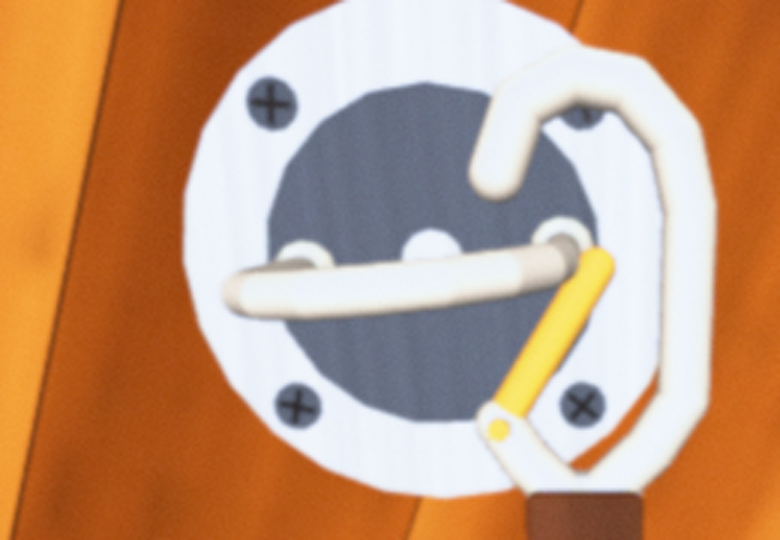

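>>> carry_out(increments=[[[0,-0.002,0,0,0,0],[0,-0.004,0,0,0,0],[0,-0.006,0,0,0,0],[0,-0.008,0,0,0,0],[0,-0.01,0,0,0,0]]])

```text
clock: 12.42
eef_pos: [433.1, -151.2, 35.9]
tcp_rot: [3.141, 0.0, -1.23]
contact_force: [-4.0, -0.6, -1.3]
opening: 0.184
```

```bash
python3 look.py w12 0
```

```text
599 [[40.3, -4.7, 5.1], [50.0, -0.7, 17.3], [80.6, 4.6, 19.7]]
12.4667 [ 433.26123571 -151.17129666   35.87147921] [-3.14156355e+00  1.07628522e-04 -1.23010142e+00] Ftool [-1.91  2.56  0.35] [ 0.22  0.54 -0.17]
mouth in eye [-6.6 -2.4 -5.8]
```

View pics/w12.png

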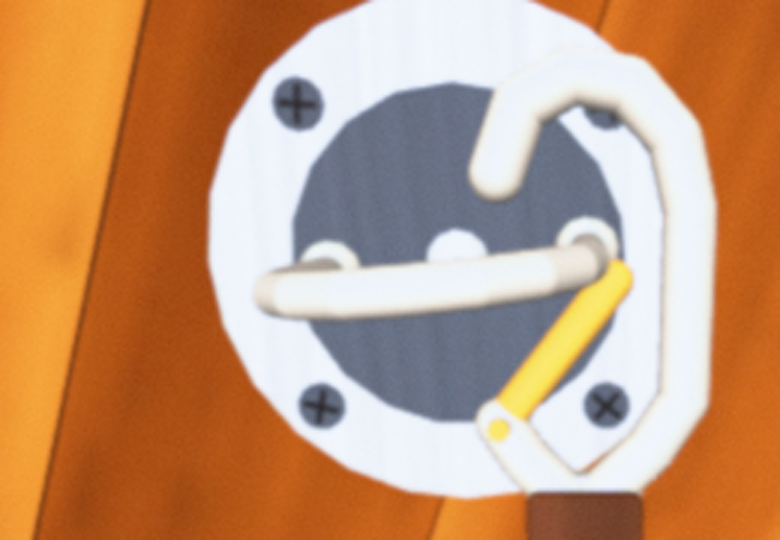

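>>> carry_out(increments=[[[0,-0.0015,0,0,0,0],[0,-0.003,0,0,0,0],[0,-0.0045,0,0,0,0],[0,-0.006,0,0,0,0],[0,-0.0075,0,0,0,0]]])

```text
clock: 12.88
eef_pos: [436.0, -150.2, 35.9]
tcp_rot: [3.142, 0.0, -1.23]
contact_force: [-3.5, 0.5, -2.2]
opening: 0.191
```

```bash
python3 look.py w13 0
```

```text
645 [[39.6, -4.7, 15.1], [49.2, -1.0, 17.3], [82.1, 4.6, 19.8]]
12.9333 [ 436.13680566 -150.17121357   35.90548542] [-3.14145477e+00  4.88532808e-05 -1.23005897e+00] Ftool [-3.14  1.54  1.38] [ 0.33  0.51 -0.09]
mouth in eye [-3.6 -2.4 -5.7]
```

View pics/w13.png

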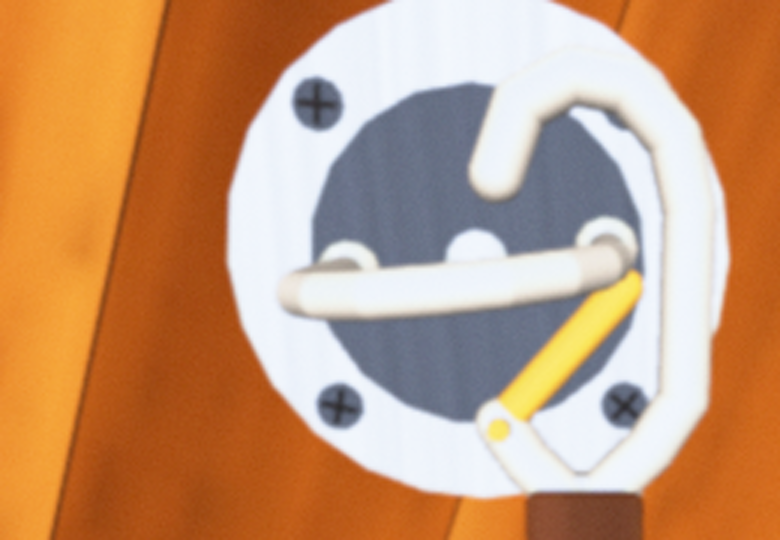

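>>> carry_out(increments=[[[-0.001,-0.0005,0,0,0,0],[-0.0025,-0.001,0,0,0,0],[-0.004,-0.0015,0,0,0,0],[-0.005,-0.002,0,0,0,0],[-0.006,-0.002,0,0,0,0]]])

```text
clock: 13.35
eef_pos: [436.0, -147.6, 35.9]
tcp_rot: [-3.141, -0.0, -1.23]
contact_force: [-2.3, 4.0, -1.1]
opening: 0.191
```

```bash
python3 look.py w14 0
```

```text
834 [[42.0, -4.9, 15.2], [54.9, -0.9, 17.1], [84.6, 4.5, 19.6]]
13.4 [ 435.96398024 -147.5385323    35.90969966] [-3.14142975e+00  5.12248152e-05 -1.22993373e+00] Ftool [-3.28  0.95  1.58] [ 0.59  0.4  -0.1 ]
mouth in eye [-2.9  0.2 -5.7]
```

View pics/w14.png

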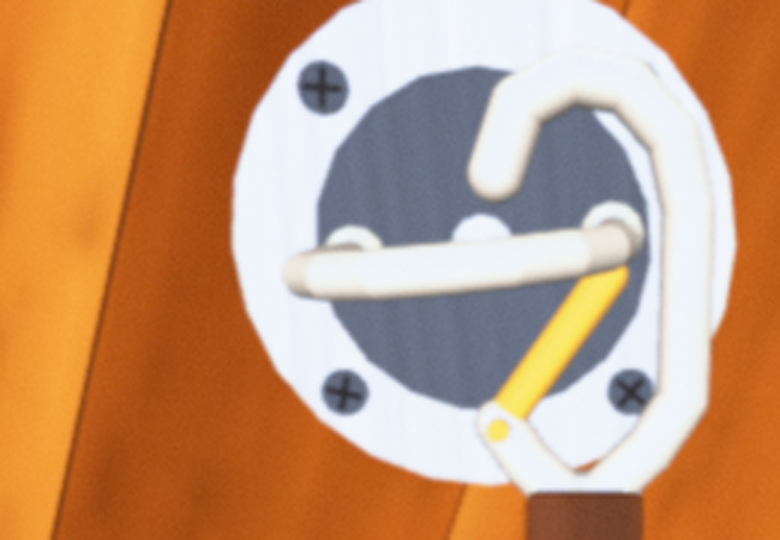

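>>> carry_out(increments=[[[-0.0015,0,0,0,0,0],[-0.003,0,0,0,0,0],[-0.0045,0,0,0,0,0],[-0.006,0,0,0,0,0],[-0.0075,0,0,0,0,0]]])

```text
clock: 13.82
eef_pos: [435.4, -145.1, 36.1]
tcp_rot: [-3.141, -0.001, -1.23]
contact_force: [0.2, 0.3, -1.9]
opening: 0.19
```

```bash
python3 look.py w15 0
```

```text
494 [[77.8, -4.6, 14.9], [81.9, -0.1, 16.5], [86.3, 4.8, 19.3]]
13.8667 [ 435.15048316 -144.95546404   35.98675121] [-3.14114367e+00 -4.13902646e-04 -1.22995601e+00] Ftool [-0.07  0.38  1.88] [-0.   -0.04  0.01]
mouth in eye [-2.8  2.9 -5.6]
```

View pics/w15.png

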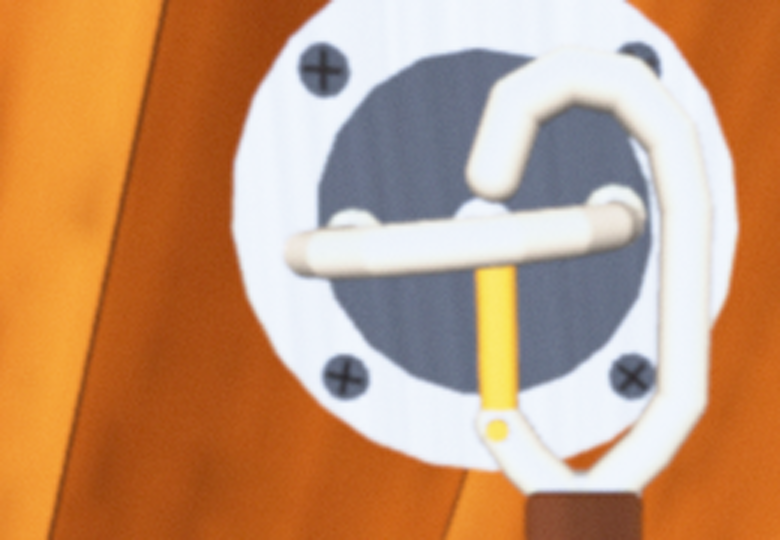

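>>> carry_out(increments=[[[0,0,0,0,0,0],[0.003,0,0,0,0,0],[0.006,0,0,0,0,0],[0.009,0,0,0,0,0],[0.011,0,0,0,0,0]]])

```text
clock: 14.28
eef_pos: [436.5, -149.3, 35.9]
tcp_rot: [-3.141, -0.0, -1.23]
contact_force: [-1.7, 0.2, -1.8]
opening: 0.189
```

>>> carry_out(increments=[[[0,0.006,0,0,0,0],[0,0.012,0,0,0,0],[0,0.017,0,0,0,0],[0,0.022,0,0,0,0],[0,0.026,0,0,0,0]]])

```text
clock: 14.7
eef_pos: [426.1, -152.6, 35.9]
tcp_rot: [3.141, 0.0, -1.23]
contact_force: [0.2, -0.3, -1.1]
opening: 0.186
```

```bash
python3 look.py w16 0
```

```text
57 [[57.5, -4.9, 3.2], [60.4, -4.2, 6.7], [66.7, -3.4, 25.7]]
14.75 [ 425.90686783 -152.56746995   35.83171816] [ 3.14116359e+00  3.04735190e-04 -1.23011429e+00] Ftool [-0.33 -0.36  1.78] [ 0.04 -0.01  0.02]
mouth in eye [-14.1  -1.2  -5.8]
```

View pics/w16.png

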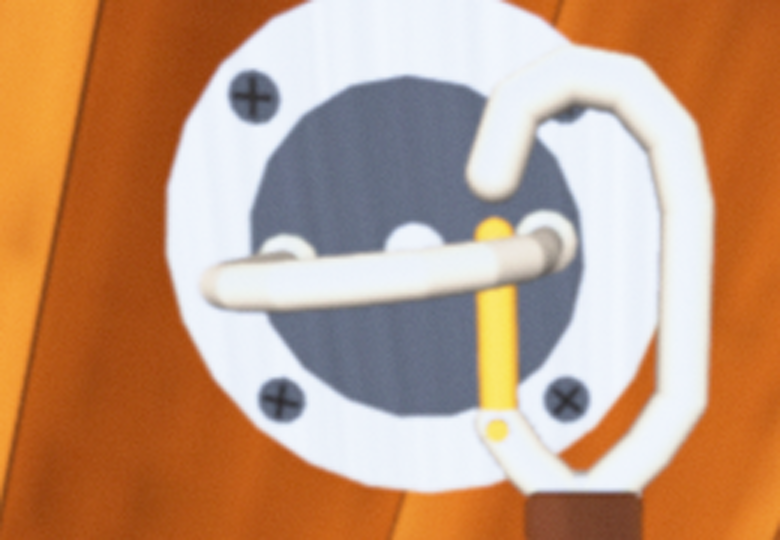

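>>> carry_out(increments=[[[0,0.0005,0,0,0,0],[0,0.001,0,0,0,0],[0,0.0015,0,0,0,0],[0,0.002,0,0,0,0],[0,0.0025,0,0,0,0]]])

```text
clock: 15.17
eef_pos: [425.7, -152.9, 35.9]
tcp_rot: [-3.142, -0.0, -1.23]
contact_force: [-0.0, -0.9, -2.0]
opening: 0.188
```

```bash
python3 look.py w17 0
```

```text
46 [[57.6, -4.9, 4.4], [59.9, -4.3, 7.4], [61.5, -3.7, 26.4]]
15.2167 [ 425.62746033 -152.8322322    35.87474927] [ 3.14155738e+00  2.47723804e-05 -1.22987871e+00] Ftool [ 0.18 -0.12  1.04] [ 0.   -0.05  0.04]
mouth in eye [-14.4  -1.4  -5.8]
```

>>> carry_out(increments=[[[0,0.0005,0,0,0,0],[0,0.001,0,0,0,0],[0,0.0015,0,0,0,0],[0,0.002,0,0,0,0],[0,0.0025,0,0,0,0]]])

```text
clock: 15.63
eef_pos: [425.0, -153.2, 35.9]
tcp_rot: [-3.141, -0.0, -1.23]
contact_force: [1.3, 0.0, -1.7]
opening: 0.19
```

>>> carry_out(increments=[[[0,0.0005,0,0,0,0],[0,0.001,0,0,0,0],[0,0.0015,0,0,0,0],[0,0.0015,0,0,0,0],[0,0.0015,0,0,0,0]]])

```text
clock: 16.05
eef_pos: [424.5, -153.4, 36.0]
tcp_rot: [-3.141, -0.0, -1.23]
contact_force: [4.3, 1.2, -1.5]
opening: 0.193
```

>>> carry_out(increments=[[[0,0.0004,0,0,0,0],[0,0.0008,0,0,0,0],[0,0.0008,0,0,0,0],[0,0.0008,0,0,0,0],[0,0.0008,0,0,0,0]]])

```text
clock: 16.47
eef_pos: [424.3, -153.6, 36.0]
tcp_rot: [-3.141, -0.001, -1.23]
contact_force: [4.6, 2.7, -1.4]
opening: 0.189
```

>>> carry_out(increments=[[[0,0,0,0,0,0],[0,0,0,0,0,0],[0,0,0,0,0,0],[0,0,0,0,0,0],[0,0,0,0,0,0]]])

```text
clock: 16.88
eef_pos: [424.3, -153.6, 36.0]
tcp_rot: [-3.141, -0.001, -1.23]
contact_force: [4.5, 3.6, -2.3]
opening: 0.185
```

```bash
python3 look.py w18 0
```

```text
16.9333 [ 424.34689546 -153.5883457    36.02610826] [-3.14073816e+00 -5.75447369e-04 -1.22986680e+00] Ftool [-0.91 -5.62  1.13] [ 0.58 -0.73  0.35]
mouth in eye [-15.8  -1.7  -5.6]
```

View pics/w18.png

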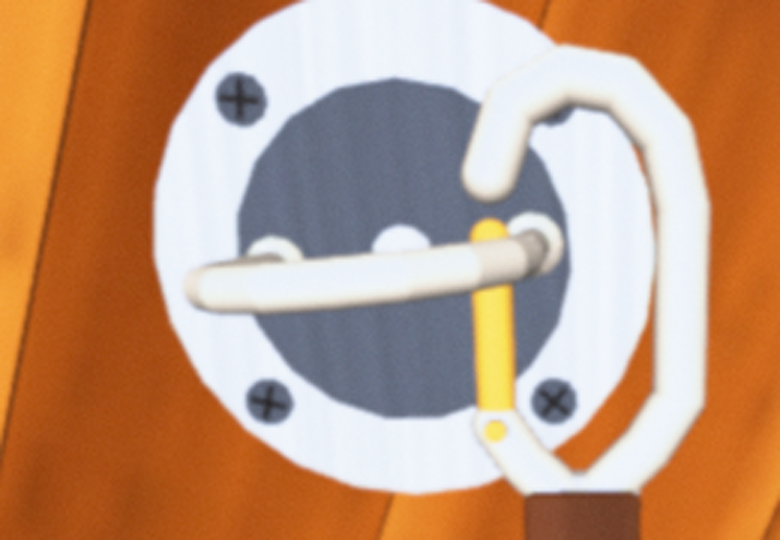

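>>> carry_out(increments=[[[0,-0.003,0,0,0,0],[0,-0.007,0,0,0,0],[0,-0.011,0,0,0,0],[0,-0.015,0,0,0,0],[0,-0.0165,0,0,0,0]]])

```text
clock: 17.35
eef_pos: [429.9, -151.2, 35.8]
tcp_rot: [3.141, 0.0, -1.23]
contact_force: [0.0, -0.5, -1.0]
opening: 0.188
```

>>> carry_out(increments=[[[0,0,0.003,0,0,0],[0,0,0.007,0,0,0],[0,0,0.011,0,0,0],[0,0,0.015,0,0,0],[0,0,0.0185,0,0,0]]])

```text
clock: 17.77
eef_pos: [429.9, -151.3, 28.3]
tcp_rot: [3.141, 0.0, -1.23]
contact_force: [-1.2, 1.1, 2.7]
opening: 0.19
```

```bash
python3 look.py w19 0
```

```text
89 [[60.6, -5.0, 0.5], [78.1, -3.3, 16.6], [80.7, 0.4, 19.8]]
17.8167 [ 429.85074164 -151.27715665   28.14666256] [ 3.14127916e+00  2.48519299e-04 -1.23007271e+00] Ftool [-0.45  0.42 -1.31] [-0.01  0.03 -0.05]
mouth in eye [ -9.9  -1.3 -13.5]
```

>>> carry_out(increments=[[[0,0,0.001,0,0,0],[0,0,0.0015,0,0,0],[0,0,0.0015,0,0,0]]])

```text
clock: 18.07
eef_pos: [430.0, -151.3, 28.0]
tcp_rot: [3.142, 0.0, -1.23]
contact_force: [-1.7, 1.9, 4.5]
opening: 0.191
```

>>> carry_out(increments=[[[0,0,0,0,0,0],[0,0,0,0,0,0],[0,0,0,0,0,0],[0,0,0,0,0,0],[0,0,0,0,0,0]]], hand=0.5)

```text
clock: 18.48
eef_pos: [430.1, -151.3, 27.9]
tcp_rot: [-3.142, -0.0, -1.23]
contact_force: [0.5, -0.4, 0.1]
opening: 0.5
```

```bash
python3 look.py w20 0; python3 -c "
from h import *
f=optics.grab_frame('wrist');save(f,'w20f.png');print(sense()['opening'])"
```

```text
106 [[60.8, -4.9, 2.7], [77.9, -3.3, 15.9], [80.7, 0.4, 19.2]]
18.5333 [ 430.03297803 -151.29641123   27.86170867] [-3.14157397e+00 -6.47778469e-06 -1.23006547e+00] Ftool [-0.13  0.76 -0.36] [-0.04 -0.02 -0.02]
mouth in eye [ -9.7  -1.4 -13.8]
0.5000132038068319
```

View pics/w20f.png

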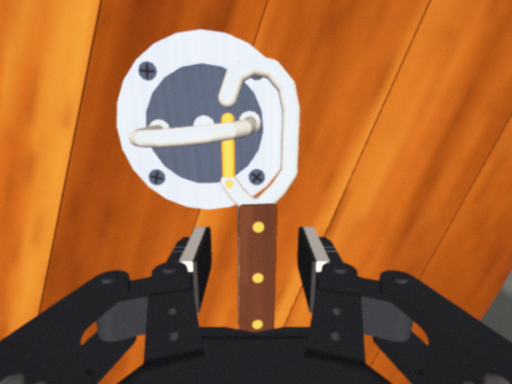

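The jaws are clear and the opener is lying clipped, with the gate at (228,145) shut and the near leg at (250,122) inside the hook. Now I lift straight up.

>>> carry_out(increments=[[[0,0,-0.03,0,0,0],[0,0,-0.09,0,0,0],[0,0,-0.17,0,0,0],[0,0,-0.25,0,0,0],[0,0,-0.3,0,0,0]]])

```text
clock: 19.0
eef_pos: [430.7, -151.6, 150.5]
tcp_rot: [-3.14, -0.001, -1.23]
contact_force: [0.7, -0.2, 0.1]
opening: 0.499
```

>>> carry_out(increments=[[[0,0,0,0,0,0],[0,0,0,0,0,0],[0,0,0,0,0,0]]])

```text
clock: 19.25
eef_pos: [429.6, -151.2, 147.4]
tcp_rot: [3.141, 0.0, -1.23]
contact_force: [0.1, -1.2, -0.4]
opening: 0.498
```

```bash
python3 - <<'E'
from h import *
f=optics.grab_frame('wrist');save(f,'w21.png')
cv2.imwrite('pics/w21.png',cv2.resize(f['img'][60:280,120:380,::-1],None,fx=3,fy=2.7,interpolation=3))
s=sense();print(s['clock'],s['eef_pos'],s['contact_force'])
c,sn=np.cos(.342),np.sin(.342)
for t in ['opener_grip','opener_mouth','opener_nose','opener_spine','eye_middle']:
    for d in nets.tip_of(t,'wrist')[:1]:
        D=np.array(d['point'])-[470.6,-197.7,22]
        print(t,round(d['confidence'],2),np.round(d['point'],1),np.round([c*D[0]+sn*D[1],-sn*D[0]+c*D[1],D[2]],1))
P=cloud(f)
for d in nets.trace('opener_grip','wrist')[:1]:
    Q=P[d['mask']];p=(Q[:,:2]-s['eef_pos'][:2])@[np.cos(-1.229),np.sin(-1.229)]
    for a in range(-90,90,20):
        k=(p>=a)&(p<a+20)
        if k.sum()>5: print(a+10,np.round(np.nanmedian(Q[k,2]),1))
f=optics.grab_frame('top')
for t in ['tumbler','jigger','cork_0','teaspoon']:
    for d in nets.tip_of(t,'top')[:2]: print(t,round(d['confidence'],2),np.round(d['point']))
E
```

```text
19.3 [ 429.26071385 -151.02613844  146.91045212] [-0.83649703 -0.17645164 -0.89988128]
opener_mouth 0.78 [ 459.9 -202.     9.9] [-11.5  -0.5 -12.1]
opener_nose 0.58 [ 466.3 -208.8    9.5] [ -7.8  -9.  -12.5]
opener_spine 0.62 [ 432.9 -215.2    5.8] [-41.4  -3.8 -16.2]
eye_middle 0.95 [ 470.4 -200.4   24. ] [-1.1 -2.5  2. ]
-80 10.0
-60 9.8
-40 14.6
-20 14.8
0 14.6
20 13.8
40 10.5
60 9.8
80 11.2
tumbler 0.84 [ 492. -410.   -2.]
tumbler 0.68 [ 619. -514.   -7.]
jigger 0.52 [ 445. -346.   -2.]
cork_0 0.44 [613. 173.   4.]
teaspoon 0.67 [ 401. -493.    1.]
```

View pics/w21.png

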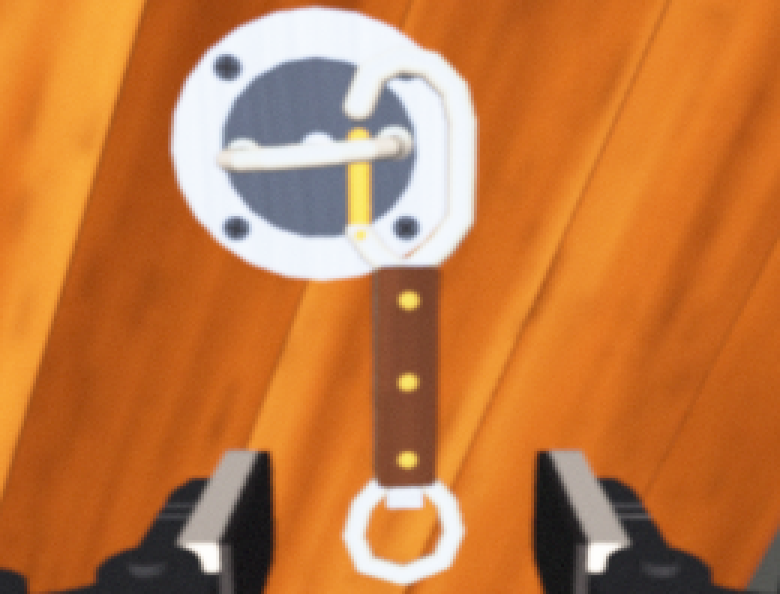

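The opener lies flat and clipped with the gate shut, the gripper is clear, and the bystanders haven't moved. I hand the job in.

```bash
python3 -c "
from h import *
print(r.sign_off(), sense()['clock'])"
```

```text
the job is handed in; nothing more can be done
the job is handed in; nothing more can be done
```

The opener is clipped to the smaller eye plate, lying flat on the worktop, and released. I handed the job in after about 19 s on the robot's clock; it reports no verdict.

- **Grasp and approach:** I gripped the wooden opener, not the green look-alike, by its handle. I pressed the gate gently against the near leg, and the wrist sensor read at most about 5 N while pressing.
- **Snapping in:** The leg did not slip past the gate on the straight push; it rode on the gate's tip about 17 mm in. I slid it a few millimetres towards the nose, and the gate then sprang shut.
- **Tug:** A steady pull straight back held at about 5.6 N for about half a second, with the gate staying shut.
- **Last checks:**
  - The gate looked shut in the final wrist picture, with the leg inside the hook.
  - The mouth was about 10 to 11 mm short of the eye's middle in x and within about 1.5 mm in y.
  - The handle's top read about 14.6 mm and was level, so its centre is about 7 mm up.
  - The gripper was about 120 mm clear.
  - The tumblers, jigger, cork and teaspoon read within about 7 mm of where they started, which is about as well as the networks can measure.

No check failed. The networks' final point for the hook's spine was about 6 mm off from where the picture and the mouth point put it, so I did not use it.

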